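# Make up two air-line kits at the assembly bench

## Robot

A 6-joint arm with a two-finger parallel gripper is mounted at the origin on the work surface. World frame = base frame: x ahead of the robot, y to its left, z up, the work surface at z = 0. Lengths are in mm, angles in rad, forces in N, time in s.
With the tool pointing down it reaches from about 300 to 875 mm from the base axis. Payload 6.4 kg.
Tool frame: the origin (TCP) lies at the very end of the fingers, on their centre line; the grasp point (between the pads) lies 19 mm behind it; z points along the fingers, y is the direction in which the jaws open and shut (so a half turn about z gives the same grasp; the last joint's range is limited). The gripper opens to 85 mm and grips with 20 to 120 N. Pads are 22 mm wide; open, the fingers measure 114 mm over their backs; the gripper's body (76 mm by 85 mm) begins 54 mm behind the grasp point. The pads swing forward as they close: fully open they stand 13 mm farther back than shut.
Start: joints at [-1.356, 0.181, 1.607, -0, 1.354, -0.206], TCP at [234.899, -524.846, 231.288] pointing down, gripper open.
Joint ranges: [-2.99, 2.99], [-0.89, 2.07], [0.3, 2.58], [-1.14, 4.28], [0, 2.63], [-3.12, 3.12]. Speed limits (rad/s): [2.57, 2.57, 3.01, 3.14, 3.14, 3.14].

## Interface

Orientations are given as a unit quaternion [w, x, y, z].
In Python, from station import robot gives the robot as it stands.
- The arm moves only by the shell command python3 -m jog 'ROWS' [FORCE]. ROWS is a JSON object of lists of equal length, an entry for each row: "offset": the shift along the tool's x, y, z in mm, a list of three; "turn": the turn, a rotation vector about the tool's x, y, z in rad, a list of three; "hand": the gripper's target within -1 to 1 (shut at 1, half-way at 0, fully open at -1). In form: {"offset": [[x, y, z], ...], "turn": [[wx, wy, wz], ...], "hand": [hand, ...]}. A call has 1 to 8 rows; each row shifts and turns the commanded pose from where the row before left it, along the tool's axes as they then stand; what a row does not reach is not made up. A row lasts 1/8 s, in which the tool goes at most 62.5 mm and 10.7 degrees, less where a joint would pass 70% of its speed; a pose out of reach is approached as far as the arm can. A call with a gripper value outside its range is refused whole. The fingers move at their own pace and stop on an object; FORCE is the grip in N (left out, the last holds). Time passes only in rows, so rows that do not move let the fingers close. It gives the time, the measured TCP pose, the force and the opening at its end, in the units of the state.
- robot.observe(): the state, without advancing time (a new reading comes with each control period).
- robot.get_image(name): name is "scene" or "top"; returns (picture, depth): 480x640x3 uint8, blue, green, red; 480x640 float32, mm along the optical axis (not along the pixel's ray), 0 where there is no reading.
- robot.camera_info(name): a dict with "fov_y" (degrees; the focal length in pixels is half the picture's height over the tangent of half this angle, whatever the lens; pixels are square), "cx", "cy" (the principal point, pixels), "rvec" (rotation vector, rad) and "tvec" (3), from world to camera coordinates, as OpenCV has them. Camera axes: x right, y down, z forward; pixel columns grow to the right and rows downward; lengths in mm; the calibration is good to about 2 mm. A picture is of the moment at which its call begins. camera_info takes no time and is no camera call.
- robot.finish_job(): hands the job in, once; it reports no verdict.
The state is a dict: "time_s": time; "joint_pos": joint angles; "joint_vel": joint speeds; "tau": joint torques, N m; "ee_pos": TCP position; "tcp_rot": TCP orientation; "contact_force": force on the tool from outside, world axes, zero at the start; "torque": the same for the moment, N m; "width": finger opening in mm.
Only numpy, scipy, OpenCV 4.12 (cv2) and the standard library are available. Lean on these libraries where they do the work, as an engineer would, in place of code of your own. Each camera call takes 0.05 s, during which the arm holds its last target. There are 200 camera calls.

## Task

Make up two air-line kits from the stock on the bench: in the green tray stand the filter-regulator in the white cell and the brass coupling in the black cell; in the orange tray put the silver manifold block in the white cell and the pressure gauge, dial up, in the black cell. Set every part down upright in the middle of its cell, flat on the cell floor, without dropping it, and let go. Leave the spare silver-coloured coupling and the spare blue block standing where they are.

Things in the scene. Friction and masses are not known exactly. Their poses are not given: they have to be found in the camera images.
- tray_green: Green plastic kit tray, 100 x 186 mm and 13 mm high, fixed to the bench, its long side along its y. Two cells side by side along y, each 84 mm (x) by 81 mm (y), between 7 to 8 mm walls: the white-floored cell is centred 44 mm from the origin towards +y, the black-floored cell 44 mm towards -y. Cell floors lie 6 mm above the bench, wall tops 13 mm. Origin: centre of the tray's underside, on the bench; z up.
- tray_orange: Orange plastic kit tray, 100 x 186 mm and 13 mm high, fixed to the bench, its long side along its y. Two cells side by side along y, each 84 mm (x) by 81 mm (y), between 7 to 8 mm walls: the black-floored cell is centred 44 mm from the origin towards +y, the white-floored cell 44 mm towards -y. Cell floors lie 6 mm above the bench, wall tops 13 mm. Origin: centre of the tray's underside, on the bench; z up.
- regulator_mid (a point): Loose air filter-regulator, standing upright, 76 mm tall, about 0.22 kg: clear round bowl 36 mm across for the lowest 30 mm, square grey head 40 x 40 mm from 28 to 56 mm up, round black knob 29 mm across on top. Brass ports 18 mm across stand 6 mm out of the head on its +y and -y sides, so take it across x (40 mm). Point: centre, 38 mm above its foot; z up.
- coupling_brass_mid (a point): Loose brass (yellow metal) pipe coupling, standing upright: round, 32 mm across up to 34 mm high, then a 27 mm neck, 50 mm tall in all, with a thin dark band round it; about 0.16 kg. Point: on its axis, 25 mm above its foot; z up.
- block_silver_mid (a point): Loose bare aluminium (silver) manifold block, 36 mm (x) by 60 mm (y) by 40 mm high, three dark ports in its top and in one side, ports up; about 0.23 kg. Point: centre, 20 mm above its underside; z up.
- gauge_mid (a point): Loose pressure gauge lying dial up: a black round case 46 mm across and 40 mm high with a white dial and red needle on top; about 0.14 kg. Point: on its axis, 20 mm above its underside; z up.
- coupling_steel_mid (a point): Spare, stays where it is: a loose silver-coloured coupling of the same shape and size as the brass one. Point: on its axis, 25 mm above its foot.
- block_blue_mid (a point): Spare, stays where it is: a loose blue manifold block of the same shape and size as the silver one. Point: centre, 20 mm above its underside.

How it is judged:
By the outcome, as a careful person would: the job done as asked, in the order asked, and still so for the second after the job is handed in, with the robot touching nothing.
It also fails if it takes over 102 s, if anything falls off the work surface, if the arm or the gripper's body presses on something with over 40 N, if the wrist force passes 120 N, or if a joint passes its speed limit or range.

## Working session

There is one attempt and no reset: what is moved stays moved. The work goes in short steps, Python scripts to look and compute and a shell command to move; the robot and the scene stay as the last step left them, time stands still between calls to the robot, and variables do not carry over. Pictures are saved under pics/ and viewed, about 12 in all and at most 16, crops included, and the job is handed in when it is done.

```bash
mkdir -p pics; ls
python3 - <<'E'
from station import robot
import cv2,numpy as np,json
for n in("scene","top"):
    im,d=robot.get_image(n); cv2.imwrite(f"pics/{n}0.png",im); np.save(f"pics/{n}0.npy",d); print(n,robot.camera_info(n))
print(robot.observe())
E
```

```text
pics
scene {'fov_y': 43.31901729196339, 'cx': 324.8328638933937, 'cy': 245.88872766843022, 'rvec': array([ 1.56494217,  2.25823491, -0.66487401]), 'tvec': array([ 174.28667244, -387.88948699, 1812.09494468])}
top {'fov_y': 49.90711494469774, 'cx': 319.89714177564576, 'cy': 242.00932734630973, 'rvec': array([ 2.17775112, -2.2154326 ,  0.09660377]), 'tvec': array([ -5.30700562, 546.00042789, 975.03157339])}
{'time_s': 0.1, 'joint_pos': array([-1.35628188e+00,  1.81467085e-01,  1.60790463e+00, -4.44369345e-06,
        1.35382546e+00, -2.06291754e-01]), 'joint_vel': array([-0.0001799 , -0.00193401, -0.00272996, -0.00132221,  0.00051755,
       -0.00134007]), 'tau': array([ 2.55960404e-03, -4.45876873e+01, -3.52236450e+01,  9.29452824e-06,
        4.13298549e-03,  3.59505918e-06]), 'ee_pos': array([ 234.79512086, -524.32650068,  230.47569816]), 'tcp_rot': array([-8.02247041e-04,  9.77946390e-01,  2.08854529e-01, -5.46772124e-06]), 'contact_force': array([-0.51676187,  0.04993851,  0.31817082]), 'torque': array([-0.00122844, -0.109499  , -0.00709421]), 'width': 85.47618595826798}
```

View pics/top0.png

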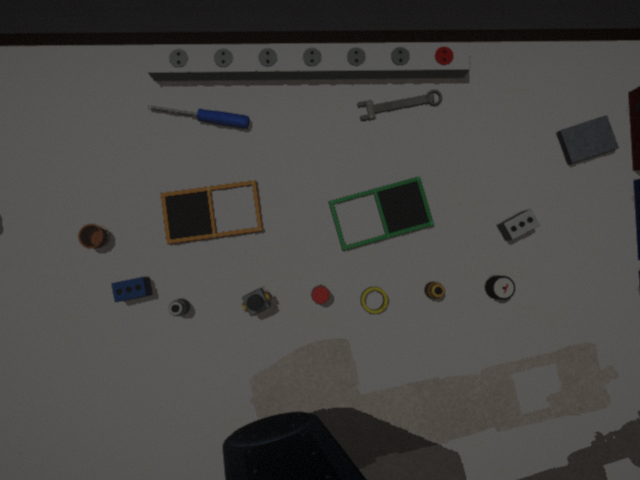

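View pics/scene0.png

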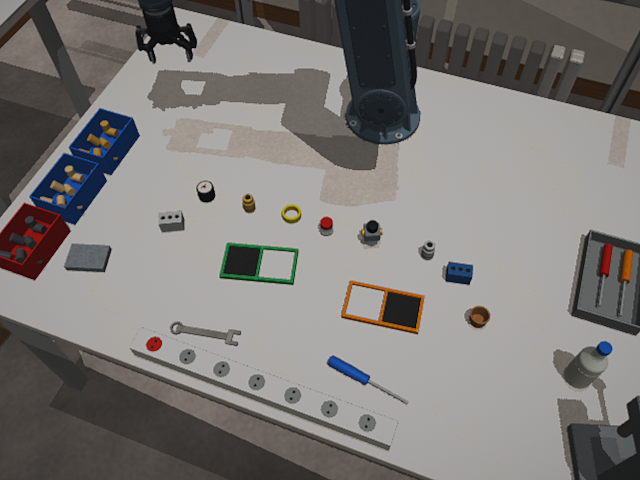

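The views show, left to right in top: blue block (132,289), steel coupling (178,307), regulator (257,301), brass coupling (435,290), gauge (501,288), silver block (520,225); orange tray (212,212), green tray (381,213). Distractors are a red button, a yellow ring and tools.

```bash
cat > h.py <<'E'
import numpy as np,cv2
from station import robot
def cam(n):
    c=robot.camera_info(n); f=240/np.tan(np.radians(c['fov_y']/2))
    return f,c['cx'],c['cy'],cv2.Rodrigues(c['rvec'])[0],c['tvec']
def cloud(n,d):
    f,cx,cy,R,t=cam(n); v,u=np.mgrid[:480,:640]
    P=np.stack([(u-cx)/f*d,(v-cy)/f*d,d],-1)
    return (P-t)@R
def plane(n,uv,z):
    f,cx,cy,R,t=cam(n); uv=np.atleast_2d(uv).astype(float)
    r=np.c_[(uv[:,0]-cx)/f,(uv[:,1]-cy)/f,np.ones(len(uv))]@R; c=-R.T@t
    return (c+r*((z-c[2])/r[:,2])[:,None])[:,:2]
def rect(p):
    c,s,a=cv2.minAreaRect(np.float32(p)); 
    b=cv2.boxPoints((c,s,a)); e=[b[1]-b[0],b[2]-b[1]]; e=max(e,key=np.linalg.norm)
    return np.round(c,1),np.round(sorted(s),1),round(float(np.degrees(np.arctan2(e[1],e[0])))%180,1)
E
python3 - <<'E'
from h import *
im=cv2.imread('pics/top0.png');d=np.load('pics/top0.npy');W=cloud('top',d)
hsv=cv2.cvtColor(im,cv2.COLOR_BGR2HSV)
for n,lo,hi in(('green',50,80),('orange',8,20)):
    m=cv2.inRange(hsv,(lo,120,60),(hi,255,255)); m[:,:150]=0; m[260:]=0
    k,l,s,_=cv2.connectedComponentsWithStats(m); i=1+s[1:,4].argmax()
    v,u=np.where(l==i); print(n,rect(plane('top',np.c_[u,v],13)), 'z',np.median(W[v,u,2]))
z=W[...,2]; print('bench z',np.median(z[260:280,200:400]))
for n,(u,v),zt in(('reg',(257,301),76),('brass',(435,290),50),('gauge',(501,288),40),('silver',(520,225),40),('steel',(178,307),50),('blue',(132,289),40)):
    w=W[v-32:v+33,u-32:u+33].reshape(-1,3); hi=w[w[:,2]>8]
    hi=hi[np.hypot(*(hi[:,:2]-np.median(hi[:,:2],0)).T)<60]
    top=hi[hi[:,2]>zt-6]; print(n,'all',rect(hi[:,:2]),'top',len(top),rect(top[:,:2]),'mean',top.mean(0).round(1))
    if n=='reg':
        b=hi[(abs(hi[:,2]-55)<5)]; print(' head',len(b),rect(b[:,:2]))
im2=cv2.resize(im[255:345,200:310],None,fx=7,fy=6.5,interpolation=cv2.INTER_CUBIC); cv2.imwrite('pics/reg.png',im2)
E
```

```text
green (array([ 601.6, -134.8]), array([ 96.7, 183.1]), 104.8) z 12.63587124940867
orange (array([608.4, 194.4]), array([ 99.5, 185.5]), 97.1) z 12.473317411316966
bench z -0.5964564203694089
reg all (array([434.5, 107.3]), array([39.6, 52.3]), 113.8) top 199 (array([434.8, 106.9]), array([27.3, 27.3]), 109.4) mean [434.7 107.1  75.2]
 head 286 (array([434.6, 107. ]), array([39.6, 51.6]), 113.8)
brass all (array([ 449.9, -230.1]), array([29.4, 30.6]), 1.4) top 163 (array([ 449.5, -231.4]), array([24.3, 26.5]), 88.3) mean [ 449.4 -230.8   48.9]
gauge all (array([ 451.9, -356.8]), array([45.2, 45.5]), 51.7) top 468 (array([ 452.6, -357.9]), array([43.4, 46.2]), 89.2) mean [ 452.  -356.7   39.5]
silver all (array([ 571.7, -397.2]), array([36.5, 61.7]), 117.1) top 597 (array([ 571.9, -397.5]), array([36.5, 61. ]), 117.1) mean [ 571.7 -396.5   39.4]
steel all (array([426.1, 253.6]), array([29.8, 30.3]), 37.3) top 166 (array([425.5, 255.5]), array([24. , 26.2]), 88.7) mean [425.7 254.8  49.3]
blue all (array([461.6, 343.9]), array([36.6, 61.7]), 101.1) top 641 (array([461.8, 344.2]), array([36. , 61.1]), 101.1) mean [461.7 343.6  39.5]
```

View pics/reg.png

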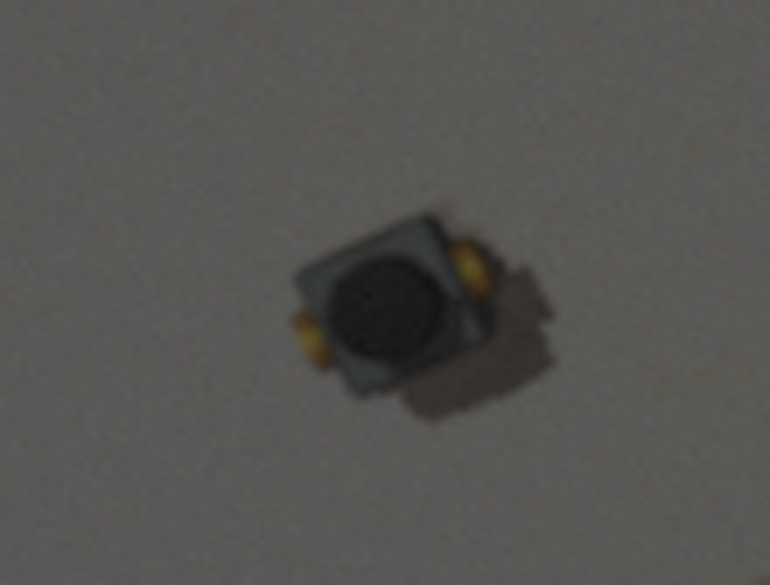

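Everything is located. The regulator's ports run at 113.8° (brass at both ends), so its jaws go at 23.8°. Next is a helper that gives the remaining offset in the tool's axes.

```bash
cat > go.py <<'E'
# go.py x y z jaw_deg : turn about tool z (rad), then offset in the turned tool axes
import sys
from h import *
x,y,z,j=map(float,sys.argv[1:5]); s=robot.observe()
w,a,b,c=s['tcp_rot']; from scipy.spatial.transform import Rotation as Ro
R=Ro.from_quat([a,b,c,w]).as_matrix(); phi=np.degrees(np.arctan2(R[1,1],R[0,1]))
dt=j-phi
p=np.radians(j); X=np.array([-np.sin(p),np.cos(p)]);Y=np.array([np.cos(p),np.sin(p)])
e=np.array([x,y])-s['ee_pos'][:2]
print('t',s['time_s'],'pos',s['ee_pos'].round(1),'jaw',phi.round(1),'tilt',R[:2,2].round(4),'w',round(s['width'],1),'F',s['contact_force'].round(1))
print('turn',round(-np.radians(dt),3),'offset',(e@X).round(1),(e@Y).round(1),round(s['ee_pos'][2]-z,1))
E
python3 go.py 434.6 107 140 23.8
python3 -m jog '{"offset":[[0,0,0],[0,0,0],[0,0,0],[0,0,0],[0,0,0],[0,0,0],[0,0,0],[0,0,0]],"turn":[[0,0,-0.174],[0,0,-0.174],[0,0,-0.174],[0,0,-0.174],[0,0,-0.174],[0,0,-0.174],[0,0,-0.174],[0,0,-0.174]],"hand":[-1,-1,-1,-1,-1,-1,-1,-1]}' 40
python3 go.py 434.6 107 140 23.8
```

```text
t 0.1 pos [ 234.8 -524.3  230.5] jaw -65.9 tilt [-0.0003  0.0016] w 85.5 F [-0.5  0.   0.3]
turn -1.565 offset 497.0 437.6 90.5
time_s: 1.1
ee_pos: [234.8, -524.5, 230.7]
tcp_rot: [-0.0, 0.614, 0.789, 0.0]
contact_force: [-0.6, 0.1, 0.1]
width: 84.9
t 1.1 pos [ 234.8 -524.5  230.7] jaw 14.2 tilt [-0.0002  0.0012] w 84.9 F [-0.6  0.1  0.1]
turn -0.168 offset 497.2 437.6 90.7
```

```bash
python3 -m jog '{"offset":[[0,0,0],[33,29,6],[33,29,6],[33,29,6],[33,29,6],[33,29,6],[33,29,6],[33,29,6]],"turn":[[0,0,-0.168],[0,0,0],[0,0,0],[0,0,0],[0,0,0],[0,0,0],[0,0,0],[0,0,0]],"hand":[-1,-1,-1,-1,-1,-1,-1,-1]}'
python3 -m jog '{"offset":[[33,29,6],[33,29,6],[33,29,6],[33,29,6],[33,29,6],[33,29,6],[33,29,6],[33,29,6]],"turn":[[0,0,0],[0,0,0],[0,0,0],[0,0,0],[0,0,0],[0,0,0],[0,0,0],[0,0,0]],"hand":[-1,-1,-1,-1,-1,-1,-1,-1]}'
python3 -m jog '{"offset":[[0,0,0],[0,0,0]],"turn":[[0,0,0],[0,0,0]],"hand":[-1,-1]}'
python3 go.py 434.6 107 140 23.8
```

```text
time_s: 2.1
ee_pos: [329.1, -230.5, 188.9]
tcp_rot: [-0.0, 0.549, 0.836, 0.0]
contact_force: [1.0, 0.1, -0.2]
width: 84.9
time_s: 3.1
ee_pos: [436.6, 104.1, 140.9]
tcp_rot: [-0.0, 0.548, 0.836, -0.0]
contact_force: [0.6, 0.4, 0.5]
width: 85.3
time_s: 3.35
ee_pos: [436.0, 102.3, 141.0]
tcp_rot: [-0.0, 0.548, 0.836, -0.0]
contact_force: [0.3, -0.5, 0.2]
width: 85.7
t 3.35 pos [436.  102.3 141. ] jaw 23.5 tilt [-0.001  -0.0003] w 85.7 F [ 0.3 -0.5  0.2]
turn -0.005 offset 4.9 0.6 1.0
```

```bash
python3 -m jog '{"offset":[[4.9,0.6,0],[0,0,30],[0,0,30],[0,0,30],[0,0,18],[0,0,10],[0,0,0],[0,0,0]],"turn":[[0,0,-0.005],[0,0,0],[0,0,0],[0,0,0],[0,0,0],[0,0,0],[0,0,0],[0,0,0]],"hand":[-1,-1,-1,-1,-1,-1,-1,-1]}'
python3 go.py 434.6 107 23 23.8
python3 -m jog '{"offset":[[0,0,0],[0,0,0],[0,0,0],[0,0,0],[0,0,0],[0,0,0],[0,0,0],[0,0,0]],"turn":[[0,0,0],[0,0,0],[0,0,0],[0,0,0],[0,0,0],[0,0,0],[0,0,0],[0,0,0]],"hand":[1,1,1,1,1,1,1,1]}' 40
python3 go.py 434.6 107 23 23.8
```

```text
time_s: 4.35
ee_pos: [435.9, 107.1, 24.1]
tcp_rot: [0.001, 0.546, 0.838, 0.0]
contact_force: [-0.3, 0.0, -1.2]
width: 85.4
t 4.35 pos [435.9 107.1  24.1] jaw 23.8 tilt [ 0.0014 -0.    ] w 85.4 F [-0.3  0.  -1.2]
turn -0.001 offset 0.4 -1.2 1.1
time_s: 5.35
ee_pos: [435.4, 107.3, 23.7]
tcp_rot: [0.0, 0.546, 0.838, 0.0]
contact_force: [-1.0, 0.3, 6.0]
width: 39.7
t 5.35 pos [435.4 107.3  23.7] jaw 23.8 tilt [ 0.0005 -0.    ] w 39.7 F [-1.   0.3  6. ]
turn -0.0 offset 0.1 -0.9 0.7
```

```bash
python3 -m jog '{"offset":[[0,0,-10],[0,0,-25],[0,0,-35],[0,0,-30],[0,0,0],[0,0,0]],"turn":[[0,0,0],[0,0,0],[0,0,0],[0,0,0],[0,0,0.157],[0,0,0]],"hand":[1,1,1,1,1,1]}'
python3 go.py 590.4 -92.3 124 14.8
```

```text
time_s: 6.1
ee_pos: [435.0, 107.3, 123.7]
tcp_rot: [0.0, 0.61, 0.793, 0.0]
contact_force: [-0.3, -0.1, -2.1]
width: 39.6
t 6.1 pos [435.  107.3 123.7] jaw 14.9 tilt [ 0.0006 -0.    ] w 39.6 F [-0.3 -0.1 -2.1]
turn 0.001 offset -232.7 99.2 -0.3
```

```bash
python3 -m jog '{"offset":[[-20,9,0],[-40,17,0],[-45,19,0],[-45,19,0],[-43,18,0],[-30,13,0],[-9.7,4.2,0],[0,0,0]],"turn":[[0,0,0],[0,0,0],[0,0,0],[0,0,0],[0,0,0],[0,0,0],[0,0,0],[0,0,0]],"hand":[1,1,1,1,1,1,1,1]}'
python3 -m jog '{"offset":[[0,0,0],[0,0,0]],"turn":[[0,0,0],[0,0,0]],"hand":[1,1]}'
python3 go.py 590.4 -92.3 30.5 14.8
```

```text
time_s: 7.1
ee_pos: [589.8, -92.3, 122.5]
tcp_rot: [-0.001, 0.61, 0.792, -0.0]
contact_force: [-0.8, -0.3, -1.3]
width: 39.0
time_s: 7.35
ee_pos: [589.8, -91.3, 123.3]
tcp_rot: [-0.0, 0.61, 0.793, -0.0]
contact_force: [-0.1, -0.2, -2.2]
width: 39.7
t 7.35 pos [589.8 -91.3 123.3] jaw 14.9 tilt [-0.0005  0.0003] w 39.7 F [-0.1 -0.2 -2.2]
turn 0.001 offset -1.1 0.3 92.8
```

```bash
python3 -m jog '{"offset":[[-1.1,0.3,25],[0,0,30],[0,0,22],[0,0,8],[0,0,4],[0,0,2],[0,0,0],[0,0,0]],"turn":[[0,0,0],[0,0,0],[0,0,0],[0,0,0],[0,0,0],[0,0,0],[0,0,0],[0,0,0]],"hand":[1,1,1,1,1,1,1,1]}'
python3 go.py 590.4 -92.3 29.7 14.8
python3 -m jog '{"offset":[[0,0,1],[0,0,0.5],[0,0,0]],"turn":[[0,0,0],[0,0,0],[0,0,0]],"hand":[1,1,1]}'
python3 go.py 590.4 -92.3 29.7 14.8
```

```text
time_s: 8.35
ee_pos: [591.4, -93.6, 33.0]
tcp_rot: [0.001, 0.61, 0.792, 0.0]
contact_force: [-0.2, -0.8, -2.1]
width: 39.8
t 8.35 pos [591.4 -93.6  33. ] jaw 14.8 tilt [ 0.001  -0.0004] w 39.8 F [-0.2 -0.8 -2.1]
turn -0.0 offset 1.5 -0.7 3.3
time_s: 8.72
ee_pos: [590.9, -93.4, 30.7]
tcp_rot: [-0.0, 0.61, 0.792, -0.0]
contact_force: [-0.3, -0.2, -1.7]
width: 39.2
t 8.725 pos [590.9 -93.4  30.7] jaw 14.8 tilt [-0.0002  0.0001] w 39.2 F [-0.3 -0.2 -1.7]
turn -0.0 offset 1.2 -0.2 1.0
```

```bash
python3 -m jog '{"offset":[[1,0,0.7],[0,0,0.4],[0,0,0]],"turn":[[0,0,0],[0,0,0],[0,0,0]],"hand":[1,1,1]}'
python3 -m jog '{"offset":[[0,0,0.4],[0,0,0]],"turn":[[0,0,0],[0,0,0]],"hand":[1,1]}'
python3 go.py 590.4 -92.3 29.7 14.8
```

```text
time_s: 9.1
ee_pos: [590.7, -92.3, 29.8]
tcp_rot: [-0.0, 0.61, 0.792, 0.0]
contact_force: [-0.8, 1.8, -0.1]
width: 39.7
time_s: 9.35
ee_pos: [590.7, -92.3, 29.7]
tcp_rot: [-0.0, 0.61, 0.792, -0.0]
contact_force: [-2.4, 1.1, 4.7]
width: 39.2
t 9.35 pos [590.7 -92.3  29.7] jaw 14.8 tilt [-0.0002  0.0001] w 39.2 F [-2.4  1.1  4.7]
turn -0.0 offset 0.1 -0.3 0.0
```

Floor contact is felt. Release, lift and go to the brass coupling.

```bash
python3 -m jog '{"offset":[[0,0,0],[0,0,0],[0,0,0],[0,0,0],[0,0,0],[0,0,-20],[0,0,-40],[0,0,-50]],"turn":[[0,0,0],[0,0,0],[0,0,0],[0,0,0],[0,0,0],[0,0,0],[0,0,0],[0,0,0]],"hand":[-0.6,-0.6,-0.6,-0.6,-0.6,-0.6,-0.6,-0.6]}'
python3 go.py 449.5 -230.8 140 14.8
```

```text
time_s: 10.35
ee_pos: [590.2, -92.3, 140.9]
tcp_rot: [-0.001, 0.61, 0.792, -0.0]
contact_force: [0.6, -0.4, 0.3]
width: 68.7
t 10.35 pos [590.2 -92.3 140.9] jaw 14.8 tilt [-0.001   0.0004] w 68.7 F [ 0.6 -0.4  0.3]
turn -0.0 offset -98.0 -171.5 0.9
```

```bash
python3 -m jog '{"offset":[[-16,-28,0],[-24,-43,0],[-24,-43,0],[-24,-42,0],[-10,-15.5,0],[0,0,0],[0,0,0]],"turn":[[0,0,0],[0,0,0],[0,0,0],[0,0,0],[0,0,0],[0,0,0],[0,0,0]],"hand":[-0.6,-0.6,-0.6,-0.6,-0.6,-0.6,-0.6]}'
python3 go.py 449.5 -230.8 7 14.8
```

```text
time_s: 11.22
ee_pos: [450.8, -230.5, 139.8]
tcp_rot: [0.0, 0.61, 0.792, 0.0]
contact_force: [0.8, -0.4, -0.8]
width: 68.5
t 11.225 pos [ 450.8 -230.5  139.8] jaw 14.8 tilt [ 0.001  -0.0001] w 68.5 F [ 0.8 -0.4 -0.8]
turn 0.0 offset 0.0 -1.4 132.8
```

```bash
python3 -m jog '{"offset":[[0,-1,30],[0,0,35],[0,0,35],[0,0,20],[0,0,9],[0,0,3],[0,0,0],[0,0,0]],"turn":[[0,0,0],[0,0,0],[0,0,0],[0,0,0],[0,0,0],[0,0,0],[0,0,0],[0,0,0]],"hand":[-0.6,-0.6,-0.6,-0.6,-0.6,-0.6,-0.6,-0.6]}'
python3 -m jog '{"offset":[[0,0,0],[0,0,0],[0,0,0],[0,0,0],[0,0,0],[0,0,0],[0,0,0]],"turn":[[0,0,0],[0,0,0],[0,0,0],[0,0,0],[0,0,0],[0,0,0],[0,0,0]],"hand":[1,1,1,1,1,1,1]}' 40
python3 go.py 449.5 -230.8 7 14.8
python3 -m jog '{"offset":[[0,0,-10],[0,0,-30],[0,0,-40],[0,0,-30],[0,0,0]],"turn":[[0,0,0],[0,0,0],[0,0,0],[0,0,0],[0,0,0]],"hand":[1,1,1,1,1]}'
python3 go.py 612.8 -177.3 117 14.8
```

```text
time_s: 12.22
ee_pos: [449.6, -231.7, 8.2]
tcp_rot: [0.001, 0.61, 0.792, -0.0]
contact_force: [-0.7, 0.2, -0.5]
width: 68.3
time_s: 13.1
ee_pos: [449.2, -231.5, 7.8]
tcp_rot: [0.0, 0.61, 0.792, -0.0]
contact_force: [-1.2, 1.0, 5.3]
width: 30.7
t 13.1 pos [ 449.2 -231.5    7.8] jaw 14.8 tilt [ 0.0004 -0.0004] w 30.7 F [-1.2  1.   5.3]
turn -0.0 offset 0.6 0.5 0.8
time_s: 13.72
ee_pos: [450.5, -232.5, 120.0]
tcp_rot: [0.003, 0.61, 0.792, -0.0]
contact_force: [1.3, -0.2, -1.0]
width: 30.5
t 13.725 pos [ 450.5 -232.5  120. ] jaw 14.8 tilt [ 0.0043 -0.0037] w 30.5 F [ 1.3 -0.2 -1. ]
turn -0.0 offset 11.9 171.0 3.0
```

```bash
python3 -m jog '{"offset":[[2,28,0],[3,42,0],[3,45,0],[3,41,0],[1,15,0],[0,0,0],[0,0,0]],"turn":[[0,0,0],[0,0,0],[0,0,0],[0,0,0],[0,0,0],[0,0,0],[0,0,0]],"hand":[1,1,1,1,1,1,1]}'
python3 go.py 612.8 -177.3 18 14.8
```

```text
time_s: 14.6
ee_pos: [609.7, -176.2, 116.4]
tcp_rot: [-0.001, 0.61, 0.792, -0.0]
contact_force: [-0.4, 0.7, -1.5]
width: 30.6
t 14.6 pos [ 609.7 -176.2  116.4] jaw 14.8 tilt [-0.0021  0.0006] w 30.6 F [-0.4  0.7 -1.5]
turn -0.001 offset -1.9 2.7 98.4
```

```bash
python3 -m jog '{"offset":[[-1.5,1.5,25],[0,0,32],[0,0,26],[0,0,10],[0,0,5],[0,0,0],[0,0,0]],"turn":[[0,0,0],[0,0,0],[0,0,0],[0,0,0],[0,0,0],[0,0,0],[0,0,0]],"hand":[1,1,1,1,1,1,1]}'
python3 go.py 612.8 -177.3 14.2 14.8
```

```text
time_s: 15.48
ee_pos: [613.8, -177.5, 20.5]
tcp_rot: [0.001, 0.61, 0.792, 0.0]
contact_force: [0.8, 0.1, -1.6]
width: 30.5
t 15.475 pos [ 613.8 -177.5   20.5] jaw 14.8 tilt [ 0.0018 -0.0009] w 30.5 F [ 0.8  0.1 -1.6]
turn -0.0 offset 0.4 -0.9 6.3
```

```bash
python3 -m jog '{"offset":[[0,-0.5,3],[0,0,2],[0,0,0.5],[0,0,0.4],[0,0,0],[0,0,0]],"turn":[[0,0,0],[0,0,0],[0,0,0],[0,0,0],[0,0,0],[0,0,0]],"hand":[1,1,1,1,1,1]}'
python3 -m jog '{"offset":[[0,0,0.3],[0,0,0.3],[0,0,0]],"turn":[[0,0,0],[0,0,0],[0,0,0]],"hand":[1,1,1]}'
python3 go.py 612.8 -177.3 13.8 14.8
```

```text
time_s: 16.23
ee_pos: [612.5, -177.1, 13.8]
tcp_rot: [-0.0, 0.61, 0.792, -0.0]
contact_force: [-2.8, 0.8, 5.5]
width: 30.7
time_s: 16.6
ee_pos: [612.5, -177.1, 13.8]
tcp_rot: [-0.0, 0.61, 0.792, -0.0]
contact_force: [-4.7, 2.1, 10.1]
width: 30.9
t 16.6 pos [ 612.5 -177.1   13.8] jaw 14.8 tilt [-0.0004  0.0001] w 30.9 F [-4.7  2.1 10.1]
turn -0.0 offset -0.2 0.3 0.0
```

```bash
python3 -m jog '{"offset":[[0,0,0],[0,0,0],[0,0,0],[0,0,0],[0,0,-20],[0,0,-40],[0,0,-50],[0,0,0]],"turn":[[0,0,0],[0,0,0],[0,0,0],[0,0,0],[0,0,0],[0,0,0],[0,0,0],[0,0,-0.1]],"hand":[-0.2,-0.2,-0.2,-0.2,-0.2,-0.2,-0.6,-0.6]}'
python3 -m jog '{"offset":[[0,0,0]],"turn":[[0,0,-0.115]],"hand":[-0.6]}'
python3 go.py 571.8 -397.2 130 27.1
python3 - <<'E'
from h import *
im,d=robot.get_image('top'); cv2.imwrite('pics/top1.png',im)
cv2.imwrite('pics/top1c.png',cv2.resize(im[150:320,290:560],None,fx=2.9,fy=2.9))
W=cloud('top',d)
for n,u,v in(('white',358,218),('black',404,207)):
    w=W[v-30:v+30,u-30:u+30].reshape(-1,3); w=w[(w[:,2]>25)&(w[:,2]<90)]; print(n,len(w),w[:,2].max() if len(w) else 0,w.mean(0))
E
```

```text
time_s: 17.6
ee_pos: [616.3, -178.9, 130.2]
tcp_rot: [0.006, 0.569, 0.822, 0.001]
contact_force: [-0.2, 0.2, 0.4]
width: 68.4
time_s: 17.73
ee_pos: [613.6, -177.7, 125.8]
tcp_rot: [0.002, 0.52, 0.854, 0.0]
contact_force: [-0.7, -0.3, -0.8]
width: 68.2
t 17.725 pos [ 613.6 -177.7  125.8] jaw 27.3 tilt [ 0.0034 -0.0017] w 68.2 F [-0.7 -0.3 -0.8]
turn 0.004 offset -176.4 -137.2 -4.2
white 552 86.82413083464958 [589.14385374 -89.88600597  66.85944487]
black 13 60.304383596237805 [ 591.02566646 -116.30321514   55.2217446 ]
```

View pics/top1c.png

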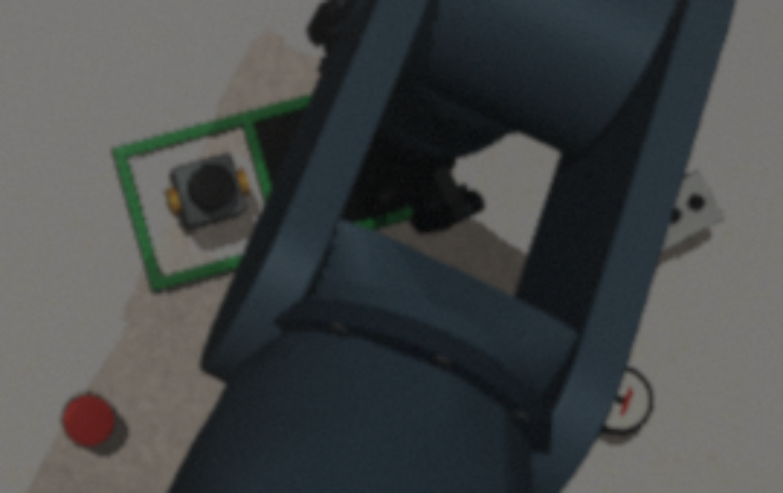

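The regulator stands upright in the middle of the white cell (crop ~(210,190)), while the arm hides the coupling. On to the silver block.

```bash
python3 -m jog '{"offset":[[-26,-20,-4],[-40,-31,0],[-45,-35,0],[-42,-33,0],[-20,-16,0],[-3,-2,0],[0,0,0],[0,0,0]],"turn":[[0,0,0.004],[0,0,0],[0,0,0],[0,0,0],[0,0,0],[0,0,0],[0,0,0],[0,0,0]],"hand":[-0.6,-0.6,-0.6,-0.6,-0.6,-0.6,-0.6,-0.6]}'
python3 go.py 571.8 -397.2 7 27.1
```

```text
time_s: 18.77
ee_pos: [570.7, -394.2, 126.8]
tcp_rot: [-0.0, 0.523, 0.853, 0.0]
contact_force: [-0.1, 0.0, -0.9]
width: 68.4
t 18.775 pos [ 570.7 -394.2  126.8] jaw 27.0 tilt [-0.0001  0.0007] w 68.4 F [-0.1  0.  -0.9]
turn -0.002 offset -3.1 -0.4 119.8
```

```bash
python3 -m jog '{"offset":[[-3.1,-0.4,25],[0,0,35],[0,0,30],[0,0,18],[0,0,8],[0,0,3],[0,0,0],[0,0,0]],"turn":[[0,0,0],[0,0,0],[0,0,0],[0,0,0],[0,0,0],[0,0,0],[0,0,0],[0,0,0]],"hand":[-0.6,-0.6,-0.6,-0.6,-0.6,-0.6,-0.6,-0.6]}'
python3 -m jog '{"offset":[[0,0,0],[0,0,0],[0,0,0],[0,0,0],[0,0,0],[0,0,0],[0,0,0]],"turn":[[0,0,0],[0,0,0],[0,0,0],[0,0,0],[0,0,0],[0,0,0],[0,0,0]],"hand":[1,1,1,1,1,1,1]}' 50
python3 go.py 571.8 -397.2 7 27.1
python3 -m jog '{"offset":[[0,0,-10],[0,0,-30],[0,0,-45],[0,0,-35],[0,0,0],[0,0,0],[0,0,0]],"turn":[[0,0,0],[0,0,0],[0,0,0],[0,0,0],[0,0,0.175],[0,0,0.175],[0,0,0]],"hand":[1,1,1,1,1,1,1]}'
python3 go.py 613.8 150.7 130 7.1
```

```text
time_s: 19.77
ee_pos: [571.7, -399.7, 9.0]
tcp_rot: [0.001, 0.523, 0.852, -0.0]
contact_force: [0.0, -0.4, -1.2]
width: 68.0
time_s: 20.65
ee_pos: [571.4, -399.4, 8.4]
tcp_rot: [0.0, 0.523, 0.852, -0.0]
contact_force: [0.0, -0.1, 5.7]
width: 35.3
t 20.65 pos [ 571.4 -399.4    8.4] jaw 26.9 tilt [ 0.0006 -0.0007] w 35.3 F [ 0.  -0.1  5.7]
turn -0.004 offset 1.8 1.3 1.4
time_s: 21.52
ee_pos: [570.6, -398.6, 127.2]
tcp_rot: [-0.001, 0.663, 0.748, 0.0]
contact_force: [-0.1, -0.6, -1.9]
width: 35.4
t 21.525 pos [ 570.6 -398.6  127.2] jaw 6.9 tilt [-0.0011  0.0011] w 35.4 F [-0.1 -0.6 -1.9]
turn -0.003 offset 539.7 110.8 -2.8
```

```bash
python3 -m jog '{"offset":[[20,4,-3],[40,8,0],[48,10,0],[48,10,0],[48,10,0],[48,10,0],[48,10,0],[48,10,0]],"turn":[[0,0,0],[0,0,0],[0,0,0],[0,0,0],[0,0,0],[0,0,0],[0,0,0],[0,0,0]],"hand":[1,1,1,1,1,1,1,1]}'
python3 -m jog '{"offset":[[48,10,0],[48,10,0],[42,9,0],[30,6,0],[16,3,0],[6,1,0],[0,0,0],[0,0,0]],"turn":[[0,0,0],[0,0,0],[0,0,0],[0,0,0],[0,0,0],[0,0,0],[0,0,0],[0,0,0]],"hand":[1,1,1,1,1,1,1,1]}'
python3 go.py 613.8 148.9 20 7.1
```

```text
time_s: 22.52
ee_pos: [600.6, -42.0, 130.9]
tcp_rot: [-0.0, 0.663, 0.749, 0.0]
contact_force: [-0.7, 0.4, -2.8]
width: 35.2
time_s: 23.52
ee_pos: [617.5, 147.2, 130.7]
tcp_rot: [0.0, 0.664, 0.748, -0.0]
contact_force: [-0.5, 0.1, -2.2]
width: 35.1
t 23.525 pos [617.5 147.2 130.7] jaw 6.8 tilt [-0.0002 -0.0003] w 35.1 F [-0.5  0.1 -2.2]
turn -0.006 offset 2.2 -3.4 110.7
```

```bash
python3 -m jog '{"offset":[[2.2,-3.4,25],[0,0,35],[0,0,30],[0,0,14],[0,0,5],[0,0,0],[0,0,0]],"turn":[[0,0,-0.006],[0,0,0],[0,0,0],[0,0,0],[0,0,0],[0,0,0],[0,0,0]],"hand":[1,1,1,1,1,1,1]}'
python3 go.py 613.8 148.9 14.4 7.1
```

```text
time_s: 24.4
ee_pos: [614.9, 150.1, 23.2]
tcp_rot: [0.001, 0.662, 0.75, 0.001]
contact_force: [-0.3, -0.9, -0.7]
width: 35.3
t 24.4 pos [614.9 150.1  23.2] jaw 7.2 tilt [0.0024 0.0001] w 35.3 F [-0.3 -0.9 -0.7]
turn 0.001 offset -1.1 -1.2 8.8
```

Run:
```python
from h import *
im,d=robot.get_image('scene'); cv2.imwrite('pics/s1.png',cv2.resize(im[180:360,180:440],None,fx=3,fy=3))
```

```text
(no output)
```

View pics/s1.png

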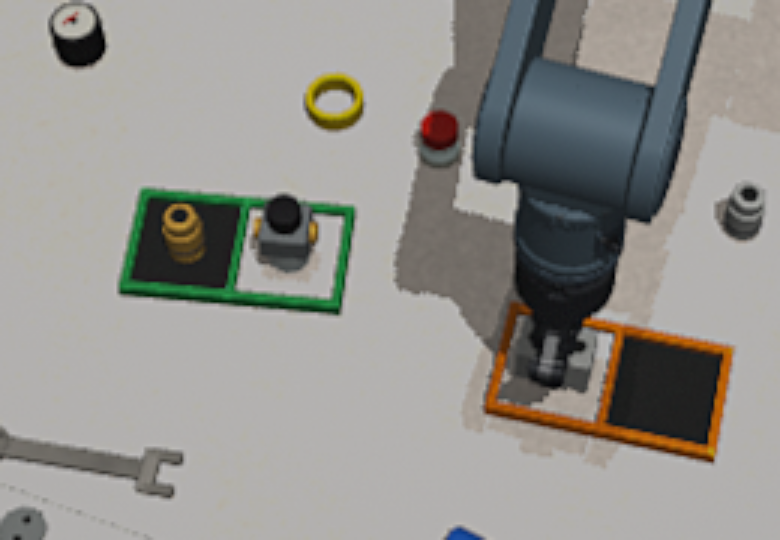

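Both green-tray parts stand upright and centred (coupling ~(185,235), regulator ~(285,235)). The block is over the orange white cell, so lower it.

```bash
python3 -m jog '{"offset":[[-0.5,-0.5,4],[0,0,2],[0,0,1],[0,0,0.5],[0,0,0],[0,0,0]],"turn":[[0,0,0],[0,0,0],[0,0,0],[0,0,0],[0,0,0],[0,0,0]],"hand":[1,1,1,1,1,1]}'
python3 go.py 613.8 148.9 14.4 7.1
python3 -m jog '{"offset":[[0,0,0.4],[0,0,0.4],[0,0,0]],"turn":[[0,0,0],[0,0,0],[0,0,0]],"hand":[1,1,1]}'
python3 go.py 613.8 148.9 14.4 7.1
```

```text
time_s: 25.2
ee_pos: [613.4, 149.6, 14.4]
tcp_rot: [0.0, 0.662, 0.75, 0.0]
contact_force: [-0.9, 0.5, -0.9]
width: 35.4
t 25.2 pos [613.4 149.6  14.4] jaw 7.2 tilt [0.0001 0.    ] w 35.4 F [-0.9  0.5 -0.9]
turn 0.001 offset -0.7 0.3 -0.0
time_s: 25.58
ee_pos: [613.4, 149.6, 14.4]
tcp_rot: [0.0, 0.662, 0.75, -0.0]
contact_force: [-4.6, 0.9, 6.7]
width: 35.4
t 25.575 pos [613.4 149.6  14.4] jaw 7.2 tilt [-0.     -0.0001] w 35.4 F [-4.6  0.9  6.7]
turn 0.001 offset -0.7 0.3 -0.0
```

```bash
python3 -m jog '{"offset":[[0,0,0],[0,0,0],[0,0,0],[0,0,0],[0,0,-20],[0,0,-45],[0,0,-55],[0,0,0]],"turn":[[0,0,0],[0,0,0],[0,0,0],[0,0,0],[0,0,0],[0,0,0],[0,0,0],[0,0,0]],"hand":[-0.2,-0.2,-0.2,-0.2,-0.2,-0.6,-0.8,-0.8]}'
python3 go.py 452 -357 135 7.1
```

```text
time_s: 26.58
ee_pos: [617.7, 149.9, 141.3]
tcp_rot: [0.004, 0.661, 0.75, 0.004]
contact_force: [-0.4, 0.3, 1.0]
width: 76.9
t 26.575 pos [617.7 149.9 141.3] jaw 7.2 tilt [0.0125 0.0007] w 76.9 F [-0.4  0.3  1. ]
turn 0.001 offset -482.5 -227.1 6.3
```

```bash
python3 -m jog '{"offset":[[-20,-9,0],[-36,-17,0],[-45,-21,0],[-45,-21,0],[-45,-21,0],[-45,-21,0],[-45,-21,0],[-45,-21,0]],"turn":[[0,0,0],[0,0,0],[0,0,0],[0,0,0],[0,0,0],[0,0,0],[0,0,0],[0,0,0]],"hand":[-0.8,-0.8,-0.8,-0.8,-0.8,-0.8,-0.8,-0.8]}'
python3 -m jog '{"offset":[[-45,-21,0],[-42,-20,0],[-35,-17,0],[-22,-11,0],[-12,-5,0],[0,0,0],[0,0,0]],"turn":[[0,0,0],[0,0,0],[0,0,0],[0,0,0],[0,0,0],[0,0,0],[0,0,0]],"hand":[-0.8,-0.8,-0.8,-0.8,-0.8,-0.8,-0.8]}'
python3 go.py 452 -357 9 7.1
```

```text
time_s: 27.58
ee_pos: [500.8, -194.5, 132.4]
tcp_rot: [-0.001, 0.662, 0.75, -0.0]
contact_force: [-0.2, -0.6, 0.4]
width: 76.8
time_s: 28.45
ee_pos: [449.2, -355.8, 133.1]
tcp_rot: [-0.001, 0.661, 0.75, 0.0]
contact_force: [0.7, 0.4, -0.1]
width: 76.5
t 28.45 pos [ 449.2 -355.8  133.1] jaw 7.2 tilt [-0.0005  0.001 ] w 76.5 F [ 0.7  0.4 -0.1]
turn 0.002 offset -1.5 2.7 124.1
```

```bash
python3 -m jog '{"offset":[[-1,2.7,25],[0,0,35],[0,0,32],[0,0,20],[0,0,9],[0,0,3],[0,0,0],[0,0,0]],"turn":[[0,0,0],[0,0,0],[0,0,0],[0,0,0],[0,0,0],[0,0,0],[0,0,0],[0,0,0]],"hand":[-0.8,-0.8,-0.8,-0.8,-0.8,-0.8,-0.8,-0.8]}'
python3 -m jog '{"offset":[[0,0,0],[0,0,0],[0,0,0],[0,0,0],[0,0,0],[0,0,0],[0,0,0]],"turn":[[0,0,0],[0,0,0],[0,0,0],[0,0,0],[0,0,0],[0,0,0],[0,0,0]],"hand":[1,1,1,1,1,1,1]}' 40
python3 go.py 452 -357 9 7.1
python3 -m jog '{"offset":[[0,0,-10],[0,0,-30],[0,0,-45],[0,0,-40],[0,0,0],[0,0,0]],"turn":[[0,0,0],[0,0,0],[0,0,0],[0,0,0],[0,0,0],[0,0,0]],"hand":[1,1,1,1,1,1]}'
python3 go.py 603 238.1 135 7.1
```

```text
time_s: 29.45
ee_pos: [452.5, -358.2, 10.5]
tcp_rot: [0.001, 0.662, 0.75, -0.0]
contact_force: [0.3, -0.1, 0.3]
width: 76.9
time_s: 30.32
ee_pos: [452.3, -357.9, 10.1]
tcp_rot: [0.0, 0.662, 0.75, -0.0]
contact_force: [-0.1, 1.5, 6.8]
width: 45.1
t 30.325 pos [ 452.3 -357.9   10.1] jaw 7.2 tilt [ 0.0006 -0.0007] w 45.1 F [-0.1  1.5  6.8]
turn 0.001 offset 1.0 -0.2 1.1
time_s: 31.08
ee_pos: [451.5, -356.9, 133.6]
tcp_rot: [-0.001, 0.662, 0.75, 0.0]
contact_force: [-0.2, 0.9, -1.3]
width: 44.8
t 31.075 pos [ 451.5 -356.9  133.6] jaw 7.2 tilt [-0.001   0.0012] w 44.8 F [-0.2  0.9 -1.3]
turn 0.001 offset 571.7 223.9 -1.4
```

```bash
python3 -m jog '{"offset":[[20,8,0],[36,14,0],[46,18,0],[46,18,0],[46,18,0],[46,18,0],[46,18,0],[46,18,0]],"turn":[[0,0,0],[0,0,0],[0,0,0],[0,0,0],[0,0,0],[0,0,0],[0,0,0],[0,0,0]],"hand":[1,1,1,1,1,1,1,1]}'
python3 -m jog '{"offset":[[46,18,0],[46,18,0],[46,18,0],[42,16,0],[32,13,0],[20,8,0],[6,2,0],[0,0,0]],"turn":[[0,0,0],[0,0,0],[0,0,0],[0,0,0],[0,0,0],[0,0,0],[0,0,0],[0,0,0]],"hand":[1,1,1,1,1,1,1,1]}'
python3 -m jog '{"offset":[[0,0,0]],"turn":[[0,0,0]],"hand":[1]}'
python3 go.py 603 237.1 24 7.1
```

```text
time_s: 32.08
ee_pos: [538.3, -8.9, 132.9]
tcp_rot: [-0.001, 0.661, 0.75, -0.001]
contact_force: [-0.5, 0.2, -0.7]
width: 45.1
time_s: 33.08
ee_pos: [601.7, 235.4, 133.9]
tcp_rot: [-0.0, 0.662, 0.75, -0.001]
contact_force: [0.6, -0.4, -1.3]
width: 44.9
time_s: 33.2
ee_pos: [602.1, 234.6, 134.4]
tcp_rot: [-0.0, 0.662, 0.749, -0.0]
contact_force: [-0.7, -0.0, -1.6]
width: 45.2
t 33.2 pos [602.1 234.6 134.4] jaw 7.1 tilt [-0.0005 -0.0004] w 45.2 F [-0.7 -0.  -1.6]
turn -0.0 offset 2.3 1.2 110.4
```

```bash
python3 -m jog '{"offset":[[2.3,0.5,25],[0,0,35],[0,0,30],[0,0,14],[0,0,6],[0,0,0],[0,0,0]],"turn":[[0,0,0],[0,0,0],[0,0,0],[0,0,0],[0,0,0],[0,0,0],[0,0,0]],"hand":[1,1,1,1,1,1,1]}'
python3 -m jog '{"offset":[[0,0,4],[0,0,0],[0,0,0]],"turn":[[0,0,0],[0,0,0],[0,0,0]],"hand":[1,1,1]}'
python3 go.py 603 237.1 16.1 7.1
```

```text
time_s: 34.08
ee_pos: [603.5, 238.3, 25.9]
tcp_rot: [0.001, 0.662, 0.75, 0.001]
contact_force: [0.6, -0.2, -0.5]
width: 44.8
time_s: 34.45
ee_pos: [602.4, 238.2, 20.5]
tcp_rot: [0.0, 0.662, 0.75, 0.0]
contact_force: [0.8, -0.3, -0.8]
width: 45.0
t 34.45 pos [602.4 238.2  20.5] jaw 7.2 tilt [0.0001 0.    ] w 45.0 F [ 0.8 -0.3 -0.8]
turn 0.001 offset -1.2 0.4 4.4
```

```bash
python3 -m jog '{"offset":[[-0.8,0.4,2],[0,0,1.2],[0,0,0.6],[0,0,0.4],[0,0,0],[0,0,0]],"turn":[[0,0,0],[0,0,0],[0,0,0],[0,0,0],[0,0,0],[0,0,0]],"hand":[1,1,1,1,1,1]}'
python3 -m jog '{"offset":[[0,0,0.4],[0,0,0.3],[0,0,0]],"turn":[[0,0,0],[0,0,0],[0,0,0]],"hand":[1,1,1]}'
python3 go.py 603 237.1 16.1 7.1
```

```text
time_s: 35.2
ee_pos: [603.0, 237.4, 16.3]
tcp_rot: [0.0, 0.662, 0.75, 0.0]
contact_force: [0.2, 0.0, -0.6]
width: 45.2
time_s: 35.58
ee_pos: [603.1, 237.4, 16.2]
tcp_rot: [0.0, 0.662, 0.75, 0.0]
contact_force: [-3.3, -0.8, 6.6]
width: 44.9
t 35.575 pos [603.1 237.4  16.2] jaw 7.2 tilt [0.0002 0.    ] w 44.9 F [-3.3 -0.8  6.6]
turn 0.001 offset -0.3 -0.1 0.1
```

```bash
python3 -m jog '{"offset":[[0,0,0],[0,0,0],[0,0,0],[0,0,0],[0,0,-20],[0,0,-50],[0,0,-60],[0,0,-20]],"turn":[[0,0,0],[0,0,0],[0,0,0],[0,0,0],[0,0,0],[0,0,0],[0,0,0],[0,0,0]],"hand":[-0.5,-0.5,-0.5,-0.5,-0.5,-0.5,-0.5,-0.5]}'
python3 -m jog '{"offset":[[-20,-20,0],[-40,-36,0],[-45,-40,0],[-45,-40,0],[-45,-36,0],[-45,-20,0],[-45,-10,0],[-45,0,0]],"turn":[[0,0,0],[0,0,0],[0,0,0],[0,0,0],[0,0,0],[0,0,0],[0,0,0],[0,0,0]],"hand":[-0.5,-0.5,-0.5,-0.5,-0.5,-0.5,-0.5,-0.5]}'
python3 -m jog '{"offset":[[-45,0,0],[-45,0,0],[-45,0,0],[-45,0,0],[-45,0,0],[-30,0,0],[0,0,0],[0,0,0]],"turn":[[0,0,0],[0,0,0],[0,0,0],[0,0,0],[0,0,0],[0,0,0],[0,0,0],[0,0,0]],"hand":[-0.5,-0.5,-0.5,-0.5,-0.5,-0.5,-0.5,-0.5]}'
cat > chk.py <<'E'
from h import *
for n in('top','scene'):
    im,d=robot.get_image(n); W=cloud(n,d)
    if n=='top':
        cv2.imwrite('pics/end_top.png',im); I=im
        for k,x,y,lo in(('reg',590.4,-92.3,20),('brass',612.8,-177.3,20),('silver',613.8,150.7,20),('gauge',603,238.1,20),('steel',426,254.5,8),('blue',461.7,344,8)):
            w=W.reshape(-1,3); w=w[(np.hypot(w[:,0]-x,w[:,1]-y)<45)&(w[:,2]>lo)&(w[:,2]<90)]
            print(k,rect(w[:,:2]),'target',x,y,'ztop',np.percentile(w[:,2],95).round(1))
    else: cv2.imwrite('pics/end_scene.png',cv2.resize(im[180:345,140:490],None,fx=2.28,fy=2.28))
E
python3 chk.py
```

```text
time_s: 36.58
ee_pos: [605.8, 238.0, 172.5]
tcp_rot: [0.003, 0.661, 0.75, 0.004]
contact_force: [1.4, -0.4, 0.7]
width: 64.4
time_s: 37.58
ee_pos: [442.9, -116.5, 166.2]
tcp_rot: [0.0, 0.662, 0.75, 0.0]
contact_force: [1.3, 0.4, 0.6]
width: 63.9
time_s: 38.58
ee_pos: [475.1, -367.3, 165.5]
tcp_rot: [-0.001, 0.662, 0.75, 0.0]
contact_force: [0.6, 0.2, 0.1]
width: 64.0
reg (array([590.8, -91.6]), array([39.9, 52.5]), 104.6) target 590.4 -92.3 ztop 83.2
brass (array([ 612.3, -175.6]), array([28.8, 30.5]), 1.1) target 612.8 -177.3 ztop 57.3
silver (array([613.3, 150.4]), array([37.2, 60.1]), 97.4) target 613.8 150.7 ztop 48.5
gauge (array([603.1, 236.3]), array([44.5, 44.7]), 134.9) target 603 238.1 ztop 48.6
steel (array([425.7, 253.8]), array([28.4, 31.3]), 173.6) target 426 254.5 ztop 51.8
blue (array([461.6, 344.4]), array([36.6, 61.2]), 100.9) target 461.7 344 ztop 42.1
```

View pics/end_top.png

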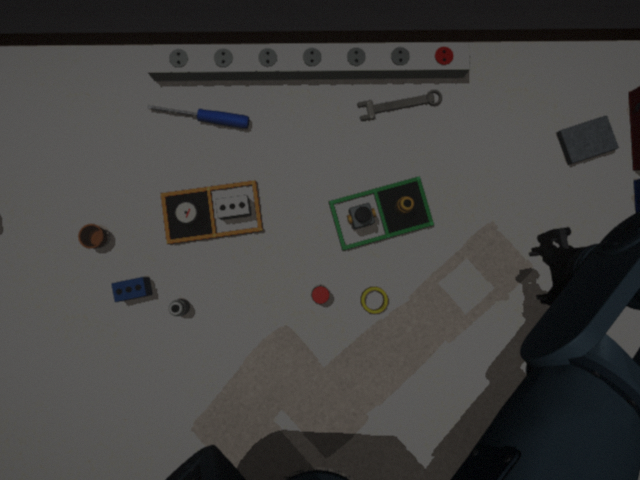

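View pics/end_scene.png

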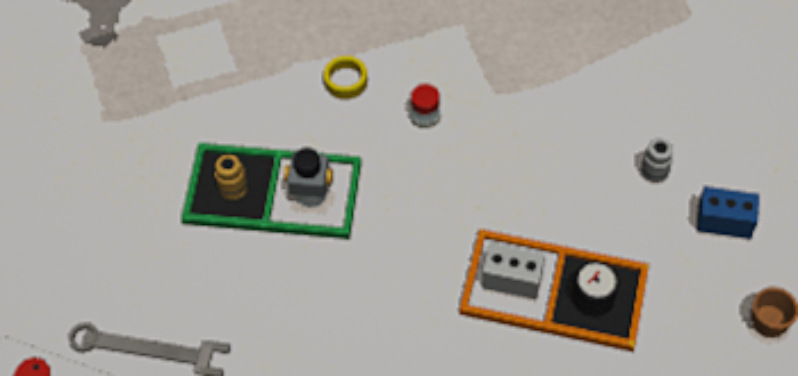

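Both views show the four parts upright in the right cells, the spares unmoved and the arm clear. Every part measures within 2 mm of its target.

```bash
python3 -c "
from station import robot
print(robot.finish_job(), robot.observe()['time_s'])"
```

```text
the job is handed in; nothing more can be done
the job is handed in; nothing more can be done
```

Both air-line kits are made up and the job is handed in, at about 39 s of the 102 s allowed. I placed the parts in the order you listed. Each was lowered until the force reading showed it touching the cell floor (5–10 N), then released.

| Part | Tray and cell | Distance from cell centre |
|---|---|---|
| Filter-regulator | green, white cell | under 1 mm |
| Brass coupling | green, black cell | under 2 mm |
| Silver manifold block | orange, white cell | under 1 mm |
| Pressure gauge, dial up | orange, black cell | under 2 mm |

- **Upright:** the last top and scene pictures show all four parts standing upright in the right cells.
- **Spares:** the silver-coloured coupling and the blue block measure within 1 mm of where they started.
- **Arm:** it had moved away from the parts and was touching nothing.
- **Readings that disagreed:** the final depth readings of the part tops were about 1–3 mm high. I put this down to picture noise, because the spares that had not been moved read about 2 mm high too. No other check failed.

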